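Pack the cupcakes in the drawer keeper and snap it shut

ROBOT

A 6-joint arm with a two-finger parallel gripper is mounted at the origin on the work surface. World frame = base frame: x ahead of the robot, y to its left, z up, the work surface at z = 0. Lengths are in m, angles in rad, forces in N, time in s.
With the tool pointing down it reaches from about 0.3 to 0.875 m from the base axis. Payload 6.4 kg.
Tool frame: the origin (TCP) lies on the centre line of the jaws, within the pads' length; the fingertips stand 14 mm ahead of it and the grasp point (between the pads) lies 5 mm behind it (ctrl.tip_extent is the distance from the TCP to the fingertips, in m); z points along the fingers, y is the line along which they close (so a half turn about z gives the same grasp; the last joint's range is limited). The gripper opens to 88 mm and grips with 3 to 60 N. Pads are 18 mm wide; open, the fingers measure 123 mm over their backs; the gripper's body (75 mm by 187 mm) begins 45 mm behind the grasp point.
Start: joints at [-1.535, 0.181, 1.607, -0, 1.354, -0.206], TCP at [0.138, -0.558, 0.253] pointing down, gripper open.
Joint ranges: [-2.99, 2.99], [-0.89, 2.07], [0.3, 2.58], [-1.14, 4.28], [0, 2.63], [-3.12, 3.12]. Speed limits (rad/s): [2.57, 2.57, 3.01, 3.14, 3.14, 3.14].

INTERFACE

Orientations are given as a unit quaternion [w, x, y, z].
In Python, from plant import telemetry, viewer, workorder, ctrl gives the robot as it stands.
- The arm moves only by the shell command python3 -m creep 'ROWS'. ROWS is text: rows parted by semicolons, each of 5 numbers parted by spaces: the opening, from 0 (shut) to 1 (fully open), then the shift along the world's x, y, z in units of 0.5 m (1.0 is 0.5 m), then the turn about the world's z in units of 180 degrees (1.0 is 180 degrees). A call has 1 to 8 rows; each row shifts and turns the commanded pose from where the row before left it; what a row does not reach is not made up. A row lasts 1/8 s, in which the tool goes at most 62.5 mm and 10.7 degrees, less where a joint would pass 70% of its speed; a pose out of reach is approached as far as the arm can. A call with a number of a shift or a turn outside -1 to 1 is refused whole. A call with a gripper value outside its range is refused whole. The fingers move at their own pace and stop on an object; the grip force is fixed at half the most. Time passes only in rows, so rows that do not move let the fingers close. It gives the time, the measured TCP pose, the force, the opening and the grip force at its end, in the units of the state.
- telemetry.read_state(): the state, without advancing time (a new reading comes with each control period).
- viewer.read_camera(name): name is "side" or "top" or "wrist"; returns a dict with "pixels" (400x640x3 uint8, red, green, blue), "z_map" (400x640 float32, m along the optical axis (not along the pixel's ray), 0 where there is no reading), "fx", "fy", "cx", "cy" (pixels), "k1" (the pictures are not rectified: a ray, as slopes to the right and down, at radius r is drawn at 1 + k1 r^2 times it, then the intrinsics apply), "rvec" (rotation vector, rad) and "tvec" (3), from world to camera coordinates, as OpenCV has them; the wrist camera has in their place "hand_eye" (4x4, takes a point from camera to tool coordinates, whose origin is the TCP and whose axes are the flange's). Camera axes: x right, y down, z forward; pixel columns grow to the right and rows downward; lengths in m; the calibration is good to about 2 mm. A picture is of the moment at which its call begins: read the wrist's pose just before it.
- workorder.finish_job(): hands the job in; it is judged then, once.
The state is a dict: "time": time; "q": joint angles; "dq": joint speeds; "effort": joint torques, N m; "ee_pos": TCP position; "tool_rot": TCP orientation; "ft_force": force on the tool from outside, world axes, zero at the start; "torque": the same for the moment, N m; "gripper_width": finger opening in m; "gripper_force": force on a finger pad.
Only numpy, scipy, OpenCV 4.12 (cv2) and the standard library are available. Lean on these libraries where they do the work, as an engineer would, in place of code of your own. Each camera call takes 0.05 s, during which the arm holds its last target. There are 200 camera calls.

TASK

Put all the cupcakes away in the keeper: draw its tray out, stand every cupcake from the baking mat upright in a pocket of its own, then push the tray fully home, pushing at the middle of its front because it jams when pushed off-centre. Last, fold the flap down over the mouth and press it until it snaps and stays shut; leave the mug, the jar and the screwdriver where they are.

Things in the scene. Friction and masses are not known exactly. Their poses are not given: they have to be found in the camera images.
- keeper: half-dozen cupcake keeper, fixed: a bamboo base board 585 mm long, 212 wide, 4 mm thick, its rear 335 mm under a housing 98 mm high with clear roof (4 mm) and upper sides, open at its mouth. Origin on the table under the middle of the mouth; x points into the housing (the way the tray is pushed), y across, z up. Side cheeks (inside y +-102 mm) are 50 mm high at the mouth, slanting up to the roof edge at x 45, z 98.
- slide (a joint): how far the tray is out, m: 0 = fully home, panel flush with the mouth; 0.235 = out to its stop, all pockets clear of the housing. A guide shoe 60 mm long under its front runs in the board's centre channel: within 25 mm of its centre line 2 to 5 N moves it and it stays where it is left; pushed or pulled more than about 45 mm to either side it cocks and jams until let go.
- push_pad (a point): middle of the outer face of the grey push pad, 28 mm above the table. The pad (60 mm wide, z 14 to 42 mm, 4 mm thick) marks the centre of the tray's white front panel: 200 mm wide, 8 mm thick, from 8 to 50 mm above the table. The tray has about 0.02 rad of yaw play.
- panel_top (a point): middle of the top edge of the tray's front panel, 50 mm above the table; the panel is 8 mm thick (12 mm with the pad below z 42 mm) and can be pinched there from above while the flap is up: behind it there are only the pocket rims, 24 mm above the table.
- flap (a joint): angle of the mouth flap, rad: 0 = shut on the slanting mouth, 2.4 = upright, 2.75 = its stop. Clear plate 200 mm wide, 66 mm long, hinged on the roof edge, with a white lip on its free edge; shut, it slants down and out at 47 degrees to just above the front panel. A light spring (4 N at the lip) lifts it unless snapped; the snap catches in the last 0.2 rad and needs about 10 N on the lip.
- flap_hinge (a point): middle of the flap's hinge line (along the keeper's y), on the roof edge at the mouth, 98 mm above the table and 45 mm inside the mouth.
- flap_lip (a point): middle of the outer face of the flap's white lip, 61 mm from the hinge line; the lip is 14 mm broad, 8 mm thick, 200 mm long. It moves with the flap (shut: 58 mm above the table).
- mat: grey silicone baking mat fixed on the table, 280 mm square, 3 mm thick; origin under its centre. The cupcakes start standing on it.
- well0 (a point): one of six pockets (two across, 90 mm apart; three along, 70 mm apart; 0 and 1 next to the front panel, 4 and 5 at the back; even ones on the keeper's -y side): where a cupcake's centre lies when it stands in it, 38 mm above the table. Pocket 60 mm square, 12 mm deep, floor 12 mm above the table. Moves with the tray.
- well1 (a point): the same for pocket 1
- well2 (a point): the same for pocket 2
- well3 (a point): the same for pocket 3
- well4 (a point): the same for pocket 4
- well5 (a point): the same for pocket 5
- cake0_mid (a point): centre (half-way up) of a cupcake: 52 mm high, 80 g, paper case 50 mm across the foot under a round crown 58 mm across, straight-sided from the centre up to 16 mm above it, domed on top, heavier below; z is its upright axis. May be absent.
- cake1_mid (a point): the same for another cupcake; may be absent
- cake2_mid (a point): the same for another cupcake; may be absent
- cake3_mid (a point): the same for another cupcake; may be absent
- cake4_mid (a point): the same for another cupcake; may be absent
- cake5_mid (a point): the same for another cupcake; may be absent
- mug_mid (a point): bystander: centre of a black mug 82 mm across, 98 mm high
- sprinkles_mid (a point): bystander: centre of an amber glass jar 52 mm across, 85 mm high
- screwdriver_grip (a point): bystander: handle of a screwdriver 200 mm long lying on the table

How it is judged:
By the outcome, as a careful person would: the job done as asked, in the order asked, and still so for the second after the job is handed in, with the robot touching nothing.
Of cake0, cake1, cake2, cake3, cake4, cake5 only 4 to 6 are there at a start; the rules pass over those that are not, and their reading is None.
At some moment in a run one of cake0, cake1, cake2, cake3, cake4, cake5 may be knocked a few centimetres aside while the robot is not near it.
Once in a run the grip may slacken for a moment while it holds something.
It also fails if it takes over 210 s, if anything falls off the work surface, if the arm or the gripper's body presses on something with over 40 N, if the wrist force passes 120 N, or if a joint passes its speed limit or range.

## Working session

There is one attempt and no reset: what is moved stays moved. The work goes in short steps, Python scripts to look and compute and a shell command to move; the robot and the scene stay as the last step left them, time stands still between calls to the robot, and variables do not carry over. Pictures are saved under pics/ and viewed, at most 14 in all, crops included, and the job is handed in when it is done.

```bash
ls; mkdir -p pics; cat > h.py <<'E'
import numpy as np, cv2
from plant import telemetry, viewer, workorder, ctrl
from scipy.spatial.transform import Rotation as R
def pose():
    s=telemetry.read_state(); q=s["tool_rot"]; T=np.eye(4)
    T[:3,:3]=R.from_quat([q[1],q[2],q[3],q[0]]).as_matrix(); T[:3,3]=s["ee_pos"]; return T
def cam(name):
    P=pose(); c=viewer.read_camera(name)
    if name=="wrist": c["T"]=P@np.array(c["hand_eye"])
    else:
        E=np.eye(4); E[:3,:3]=cv2.Rodrigues(np.array(c["rvec"],float))[0]; E[:3,3]=np.ravel(c["tvec"]); c["T"]=np.linalg.inv(E)
    return c
def cloud(c):
    "world xyz per pixel (nan if none)"
    K=np.array([[c["fx"],0,c["cx"]],[0,c["fy"],c["cy"]],[0,0,1]]); v,u=np.mgrid[:400,:640]
    uv=np.stack([u,v],-1).reshape(-1,1,2).astype(np.float64)
    n=cv2.undistortPoints(uv,K,np.array([c["k1"],0,0,0,0.])).reshape(400,640,2)
    z=np.where(c["z_map"]>0,c["z_map"],np.nan).astype(float)
    p=np.dstack([n[...,0]*z,n[...,1]*z,z]); return p@c["T"][:3,:3].T+c["T"][:3,3]
def project(c,p):
    K=np.array([[c["fx"],0,c["cx"]],[0,c["fy"],c["cy"]],[0,0,1]]); I=np.linalg.inv(c["T"])
    return cv2.projectPoints(np.atleast_2d(p).astype(float),cv2.Rodrigues(I[:3,:3])[0],I[:3,3],K,np.array([c["k1"],0,0,0,0.]))[0].reshape(-1,2)
def save(c,n): cv2.imwrite("pics/"+n+".png",c["pixels"][...,::-1])
E
python3 - <<'E'
from h import *
for n in("top","side"):
    c=cam(n); save(c,n+"0"); W=cloud(c); np.save(n+"0.npy",W)
    print(n,c["T"][:3,3],np.nanmin(W.reshape(-1,3),0),np.nanmax(W.reshape(-1,3),0))
print(ctrl.tip_extent, telemetry.read_state())
E
```

```text
pics
top [0.35059931 0.0235769  1.08347396] [-0.28176768 -1.78835647 -0.77219016] [1.83354528 1.76179758 0.80511428]
side [0.2776626  0.99693038 0.9846735 ] [-0.80267984 -1.81841261 -0.77804564] [2.43294809 0.74846452 0.71394119]
0.014 {'time': 0.1, 'q': array([-1.53531477e+00,  1.81433193e-01,  1.60785868e+00, -1.47241717e-07,
        1.35379719e+00, -2.06312917e-01]), 'dq': array([-0.00174982, -0.00326707, -0.00246366, -0.00086806,  0.0009855 ,
       -0.00275453]), 'effort': array([ 1.05185900e-03, -4.34817231e+01, -3.42694795e+01,  7.03637442e-02,
        3.39939503e-02, -3.69374948e-05]), 'ee_pos': array([ 0.13767496, -0.55782512,  0.25194292]), 'tool_rot': array([-7.45479684e-04,  9.92700547e-01,  1.20602923e-01,  6.37588194e-05]), 'ft_force': array([ 0.38256817,  1.08053888, -0.30830922]), 'torque': array([ 0.019769  ,  0.01990024, -0.11502153]), 'gripper_force': 0.0, 'gripper_width': 0.08811827298408707}
```

View pics/top0.png

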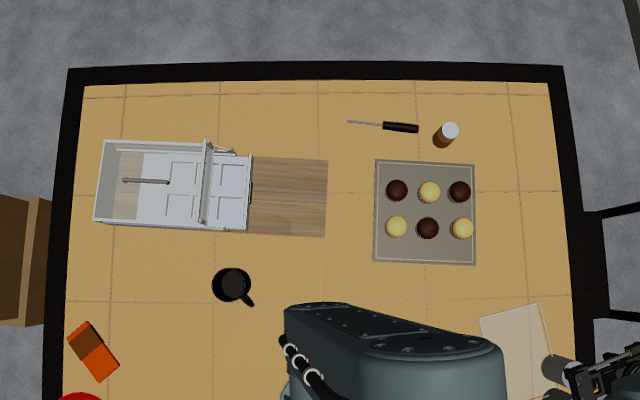

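View pics/side0.png

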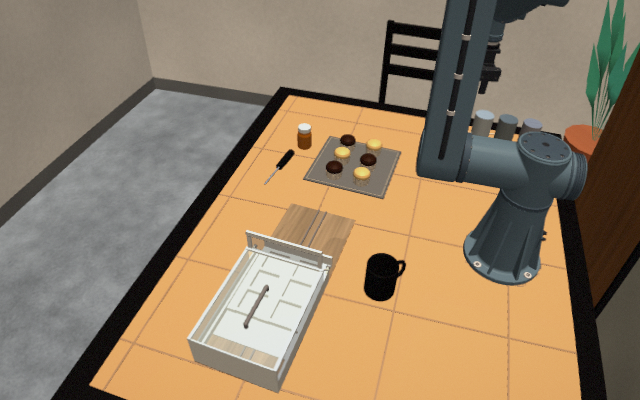

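The top view shows all six cakes (397,190),(430,192),(460,191),(397,227),(428,228),(462,229) on the mat. The keeper is on the left with its mouth facing right, the flap up (col 207) and the tray partly out (panel at col 250). The side view agrees with this.

```bash
python3 - <<'E'
from h import *
W=np.load("top0.npy"); img=cv2.imread("pics/top0.png").astype(int); hsv=cv2.cvtColor(img.astype(np.uint8),cv2.COLOR_BGR2HSV)
Z=W[...,2]
print("table z",np.nanmedian(Z[270:290,300:350]),"mat",np.nanmedian(Z[205:212,400:460]), "board",np.nanmedian(Z[170:180,270:310]))
# cakes
for u,v in[(397,190),(430,192),(460,191),(397,227),(428,228),(462,229)]:
    w=W[v-16:v+17,u-16:u+17].reshape(-1,3); t=w[w[:,2]>0.035]
    # circle centre of the crown using points z>35mm
    print((u,v),len(t),"ctr",np.round((t.min(0)+t.max(0))/2,4),"mean",np.round(t.mean(0),4),"ext",np.round(np.ptp(t,axis=0),3))
for v in (165,175,190,205,220,228):
    print("row",v,[(u,)+tuple(np.round(W[v,u]*1000).astype(int)) for u in list(range(92,112,4))+list(range(196,262,4))+[320,324,327,330]])
for u in (265,290,315,225,240,130):
    print("col",u,[(v,)+tuple(np.round(W[v,u]*1000).astype(int)) for v in list(range(136,166,3))+list(range(219,242,3))])
E
python3 -c "
import cv2;i=cv2.imread('pics/top0.png')[120:250,80:340];cv2.imwrite('pics/crop1.png',cv2.resize(i,None,fx=3,fy=3,interpolation=cv2.INTER_CUBIC))"
```

```text
table z -0.000474501824012874 mat 0.0027759107514523373 board 0.0029395889574039824
(397, 190) 355 ctr [ 0.5541 -0.2046  0.0462] mean [ 0.5533 -0.2027  0.0496] ext [0.055 0.055 0.021]
(430, 192) 371 ctr [ 0.5503 -0.2906  0.0472] mean [ 0.5479 -0.2884  0.0499] ext [0.057 0.054 0.023]
(460, 191) 368 ctr [ 0.5497 -0.3728  0.0472] mean [ 0.5478 -0.3699  0.0496] ext [0.057 0.055 0.024]
(397, 227) 353 ctr [ 0.4605 -0.1983  0.0471] mean [ 0.4597 -0.1968  0.0498] ext [0.052 0.052 0.022]
(428, 228) 395 ctr [ 0.4558 -0.281   0.0469] mean [ 0.4555 -0.2786  0.05  ] ext [0.055 0.057 0.023]
(462, 229) 383 ctr [ 0.4541 -0.3733  0.0467] mean [ 0.4535 -0.3708  0.0498] ext [0.055 0.057 0.023]
row 165 [(92, np.int64(645), np.int64(637), np.int64(-2)), (96, np.int64(644), np.int64(623), np.int64(1)), (100, np.int64(617), np.int64(558), np.int64(99)), (104, np.int64(617), np.int64(547), np.int64(99)), (108, np.int64(617), np.int64(537), np.int64(98)), (196, np.int64(613), np.int64(307), np.int64(97)), (200, np.int64(613), np.int64(296), np.int64(98)), (204, np.int64(596), np.int64(269), np.int64(162)), (
[... 12318 characters left out ...]
64(662), np.int64(484), np.int64(93)), (151, np.int64(654), np.int64(482), np.int64(95)), (154, np.int64(646), np.int64(481), np.int64(96)), (157, np.int64(638), np.int64(481), np.int64(95)), (160, np.int64(630), np.int64(480), np.int64(95)), (163, np.int64(622), np.int64(480), np.int64(95)), (219, np.int64(478), np.int64(468), np.int64(99)), (222, np.int64(471), np.int64(469), np.int64(96)), (225, np.int64(471), np.int64(500), np.int64(25)), (228, np.int64(466), np.int64(510), np.int64(2)), (231, np.int64(458), np.int64(512), np.int64(-2)), (234, np.int64(450), np.int64(512), np.int64(-5)), (237, np.int64(442), np.int64(511), np.int64(-3)), (240, np.int64(434), np.int64(509), np.int64(-1))]
```

View pics/crop1.png

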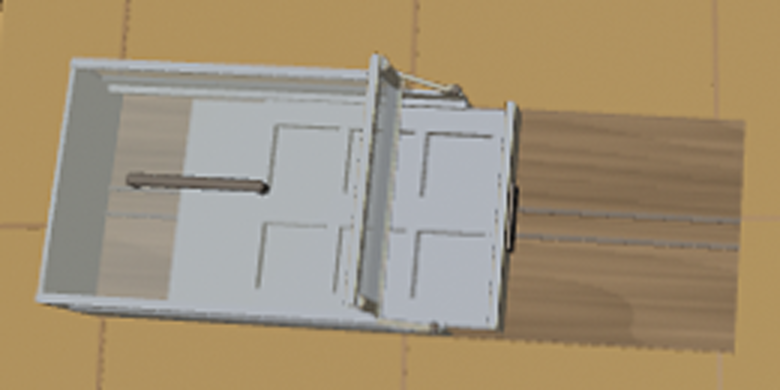

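The crop shows the keeper turned slightly. The tray is partly out with its panel at crop col ~508 and the dark pad at (513,217). The flap is upright, and the board's channel is at rows 215-240.

```bash
cat > keeper.py <<'E'
from h import *
def panel(W):
    "line fit through the panel's top edge: z 44..54"
    m=(W[...,2]>.044)&(W[...,2]<.056)&(W[...,0]>.45)&(W[...,0]<.68)&(W[...,1]>-.06)&(W[...,1]<.215)
    m=cv2.morphologyEx(m.astype(np.uint8),cv2.MORPH_CLOSE,np.ones((2,2)))>0
    p=W[m]; p=p[p[:,2]>.044]
    for _ in range(4):
        k=np.polyfit(p[:,0],p[:,1],1); r=p[:,1]-np.polyval(k,p[:,0]); p=p[abs(r)<.008]
    return p,k
E
python3 - <<'E'
from keeper import *
W=np.load("top0.npy"); img=cv2.imread("pics/top0.png"); 
p,k=panel(W); print("panel n",len(p),"slope",k,"x range",np.percentile(p[:,0],[0,2,98,100]),"y@mid",np.polyval(k,p[:,0].mean()),"z",p[:,2].mean())
# board by colour: compare Lab
lab=cv2.cvtColor(img,cv2.COLOR_BGR2LAB).astype(int)
print("board lab",lab[175,290],lab[225,300],"table",lab[248,290],lab[148,290],lab[200,345])
b=lab[175,290]; t=lab[200,345]
s=((lab-t)*(b-t)).sum(-1)/((b-t)**2).sum(); 
m=(s>.5); m[:, :258]=0; m[:,345:]=0; m[:150]=0; m[245:]=0
def edge(vals,n=9): return vals
up=[];lo=[];fr=[]
for u in range(262,318,2):
    vs=np.where(m[:,u])[0]; up.append(W[vs.min(),u]); lo.append(W[vs.max(),u])
for v in range(168,232,2):
    us=np.where(m[v])[0]; fr.append(W[v,us.max()])
up,lo,fr=map(np.array,(up,lo,fr))
for n,a,i in(("up",up,1),("lo",lo,1),("front",fr,0)):
    kk=np.polyfit(a[:,i],a[:,1-i],1); r=a[:,1-i]-np.polyval(kk,a[:,i]); g=abs(r)<.006; kk=np.polyfit(a[g,i],a[g,1-i],1); print(n,kk,g.sum(),r.std())
# roof/wall top z .093-.103
q=W[(W[...,2]>.09)&(W[...,2]<.105)&(W[...,1]>.25)&(W[...,0]>.4)&(W[...,0]<.75)]
print("roof rect",cv2.minAreaRect((q[:,:2]*1000).astype(np.float32)))
E
```

```text
panel n 166 slope [-0.06534352  0.2199102 ] x range [0.45632201 0.45998177 0.64737476 0.65187603] y@mid 0.18377958619267007 z 0.048675076811092705
board lab [127 134 146] [134 133 148] table [159 132 160] [160 132 160] [159 132 160]
up [0.06901551 0.64902917] 28 0.001139878953043856
lo [0.0647397  0.43928113] 28 0.0010026763162259253
front [-0.06707926  0.016125  ] 32 0.0007614935321802723
roof rect ((572.3441162109375, 411.8721923828125), (306.166748046875, 213.88735961914062), 86.43704223632812)
```

```bash
python3 -m creep '0 .0526 .0961 0 .0503;0 .0526 .0961 0 .0503;0 .0526 .0961 0 .0503;0 .0526 .0961 0 .0503;0 .0526 .0961 0 .0503;0 .0526 .0961 0 .0503;0 .0526 .0961 0 .0503;0 .0526 .0961 0 .0503'; python3 -m creep '0 .0526 .0961 0 0;0 .0526 .0961 0 0;0 .0526 .0961 0 0;0 .0526 .0961 0 0;0 .0526 .0961 0 0;0 .0526 .0961 0 0;0 .0526 .0961 0 0;0 .0526 .0961 0 0'
```

```text
time: 1.1
ee_pos: [0.3485, -0.1721, 0.2526]
tool_rot: [0.0, 0.728, 0.686, 0.0]
ft_force: [0.4, -0.2, 0.1]
gripper_width: 0.0097
gripper_force: 0.0
time: 2.1
ee_pos: [0.5589, 0.2123, 0.2522]
tool_rot: [-0.0, 0.73, 0.684, -0.0]
ft_force: [-0.9, 0.0, 0.6]
gripper_width: 0.0003
gripper_force: 0.0
```

```bash
python3 -m creep '0 0 0 -.09 0;0 0 0 -.09 0;0 0 0 -.09 0;0 0 0 -.08 0;0 0 0 -.044 0;0 0 0 -.02 0;0 0 0 0 0'; python3 -m creep '0 -.0013 -.02 0 0;0 -.0013 -.02 0 0;0 -.0013 -.02 0 0;0 -.0013 -.02 0 0;0 -.0013 -.02 0 0;0 -.0013 -.02 0 0;0 0 0 0 0'
```

```text
time: 2.98
ee_pos: [0.5582, 0.2105, 0.0453]
tool_rot: [-0.0, 0.73, 0.684, -0.0]
ft_force: [-0.1, 0.4, 0.4]
gripper_width: 0.0003
gripper_force: 0.0
time: 3.85
ee_pos: [0.5542, 0.1494, 0.0454]
tool_rot: [-0.0, 0.73, 0.683, -0.001]
ft_force: [0.7, 0.0, -0.3]
gripper_width: 0.0005
gripper_force: 0.0
```

```bash
python3 -m creep '0 -.0023 -.035 0 0;0 -.0023 -.035 0 0;0 -.0023 -.035 0 0;0 -.0023 -.035 0 0;0 -.0023 -.035 0 0;0 -.0023 -.035 0 0';python3 -m creep '0 -.0013 -.02 0 0;0 -.0013 -.02 0 0;0 -.0007 -.01 0 0;0 -.0007 -.01 0 0;0 0 0 0 0'
python3 - <<'E'
from keeper import *
c=cam("top"); save(c,"top1"); W=cloud(c)
p,k=panel(W); print(len(p),k,np.polyval(k,.545),telemetry.read_state()["ft_force"])
E
```

```text
time: 4.6
ee_pos: [0.5474, 0.0442, 0.0456]
tool_rot: [-0.0, 0.73, 0.684, -0.0]
ft_force: [-0.3, 2.3, -1.1]
gripper_width: 0.0005
gripper_force: 1.0
time: 5.22
ee_pos: [0.5459, 0.0152, 0.0459]
tool_rot: [0.0, 0.73, 0.684, 0.0]
ft_force: [0.7, 0.5, 0.5]
gripper_width: 0.0006
gripper_force: 0.0Traceback (most recent call last):
  File "<stdin>", line 3, in <module>
  File "keeper.py", line 8, in panel
    k=np.polyfit(p[:,0],p[:,1],1); r=p[:,1]-np.polyval(k,p[:,0]); p=p[abs(r)<.008]
    raise TypeError("expected non-empty vector for x")
TypeError: expected non-empty vector for x
```

View pics/top1.png

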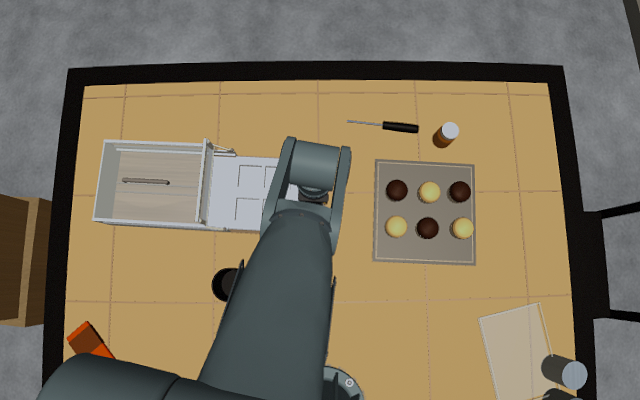

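The top view shows the tray drawn out, with the pockets clear up to about col 206, and the arm over the panel. I'll pull the last few millimetres to the stop, then rise and go above the first cake.

```bash
python3 -m creep '0 -.0007 -.01 0 0;0 0 -.01 0 0;0 0 0 0 0'; python3 -m creep '0 0 0.01 0 0;0 0 0 .1 0;0 0 0 .1 0;0 0 -.1 .1 0;1 0 -.12 .08 0;1 -.05 -.12 0 0;1 -.05 -.09 0 0;1 -.05 0 0 0'
python3 - <<'E'
from keeper import *
c=cam("top"); save(c,"top2"); W=cloud(c); np.save("top2.npy",W)
p,k=panel(W); print("panel",len(p),k,np.polyval(k,.545))
for u,v in[(397,190),(430,192),(460,191),(397,227),(428,228),(462,229)]:
    w=W[v-16:v+17,u-16:u+17].reshape(-1,3); t=w[(w[:,2]>0.035)&(w[:,2]<.07)]
    if len(t): print((u,v),len(t),"ctr",np.round((t.min(0)+t.max(0))/2,4)[:2])
save(cam("wrist"),"w1")
E
```

```text
time: 5.65
ee_pos: [0.5456, 0.0127, 0.0457]
tool_rot: [-0.004, 0.73, 0.683, 0.004]
ft_force: [4.2, 34.6, 1.2]
gripper_width: 0.0004
gripper_force: 17.3
time: 6.65
ee_pos: [0.4704, -0.1915, 0.2249]
tool_rot: [0.001, 0.731, 0.683, -0.0]
ft_force: [0.4, 1.0, -0.3]
gripper_width: 0.0383
gripper_force: 0.0
panel 152 [-0.06308764  0.03013627] -0.004246494700496789
(397, 190) 264 ctr [ 0.5541 -0.1997]
(397, 227) 6 ctr [ 0.4394 -0.2097]
(428, 228) 45 ctr [ 0.4435 -0.2839]
(462, 229) 155 ctr [ 0.4558 -0.3602]
```

View pics/w1.png

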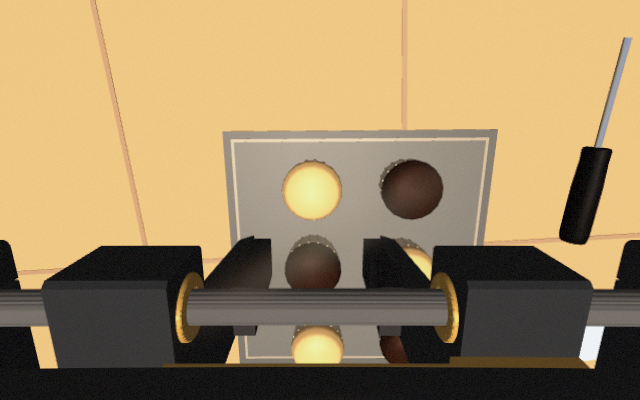

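The wrist view shows the mat with 2x3 cakes, dark cake (313,265) and yellow cake (317,350) between the fingers; nothing has been knocked. Next I'll refine the cake centres and the pocket grid.

```bash
cat > cakes.py <<'E'
from h import *
from scipy.optimize import least_squares
G=np.array([[.552,-.2035],[.549,-.2895],[.549,-.372],[.459,-.1975],[.455,-.2795],[.4535,-.372]])
def fit(W,g):
    "crown model: vertical wall r=29 up to z=.045, dome (ellipsoid) to .055; mat at .003"
    w=W.reshape(-1,3); d=np.hypot(*(w[:,:2]-g).T); t=w[(d<.04)&(w[:,2]>.036)&(w[:,2]<.062)]
    if len(t)<60: return None
    def r(c):
        rho=np.hypot(t[:,0]-c[0],t[:,1]-c[1]); ztop=.045+.010*np.sqrt(np.clip(1-(rho/.029)**2,0,1))
        return np.where(rho>.026,rho-.029,(t[:,2]-ztop))
    s=least_squares(lambda c:np.hypot(t[:,0]-c[0],t[:,1]-c[1]).clip(.0,1)*0+r(c),g,loss="soft_l1",f_scale=.002)
    # also silhouette centre
    h=cv2.minEnclosingCircle((t[t[:,2]<.06][:,:2]*1000).astype(np.float32))
    return len(t),np.round(s.x,4),np.round(np.array(h[0])/1000,4),round(h[1],1)
E
python3 - <<'E'
from cakes import *
W0=np.load("top0.npy"); c=cam("wrist"); Ww=cloud(c); np.save("w1.npy",Ww)
for g in G: print("top",fit(W0,g),"| wrist",fit(Ww,g))
# rectified tray view at z=24 mm
c=cam("top"); a=np.arctan2(.067,1); ex=np.array([np.sin(a),np.cos(a)]); ey=np.array([-ex[1],ex[0]])
X,Y=np.meshgrid(np.arange(-250,51,.5),np.arange(-110,111,.5)); P=np.array([.5595,.2292])+X[...,None]/1000*ex+Y[...,None]/1000*ey
P=np.dstack([P,np.full(X.shape,.024)]).reshape(-1,3)
uv=project(c,P).reshape(X.shape+(2,)).astype(np.float32)
r=cv2.remap(c["pixels"][...,::-1],uv[...,0],uv[...,1],cv2.INTER_CUBIC); cv2.imwrite("pics/rect.png",r); print(r.shape)
E
```

```text
top (353, array([ 0.5555, -0.2073]), array([ 0.5546, -0.2042]), 28.5) | wrist (2812, array([ 0.559 , -0.2058]), array([ 0.5567, -0.2027]), 28.6)
top (370, array([ 0.5511, -0.2931]), array([ 0.5499, -0.2913]), 29.0) | wrist (278, array([ 0.5481, -0.2904]), array([ 0.5666, -0.2761]), 19.6)
top (366, array([ 0.5507, -0.3757]), array([ 0.5495, -0.3731]), 29.0) | wrist (867, array([ 0.5556, -0.3739]), array([ 0.5422, -0.3723]), 21.6)
top (353, array([ 0.4599, -0.2022]), array([ 0.4601, -0.1981]), 27.6) | wrist (2778, array([ 0.4611, -0.2004]), array([ 0.4619, -0.197 ]), 28.7)
top (394, array([ 0.4572, -0.2832]), array([ 0.4566, -0.2815]), 29.6) | wrist (2089, array([ 0.4563, -0.2837]), array([ 0.4569, -0.2784]), 28.5)
top (380, array([ 0.455 , -0.3767]), array([ 0.4547, -0.3738]), 28.9) | wrist (1707, array([ 0.4546, -0.3769]), array([ 0.4553, -0.3723]), 28.3)
(442, 602, 3)
```

View pics/rect.png

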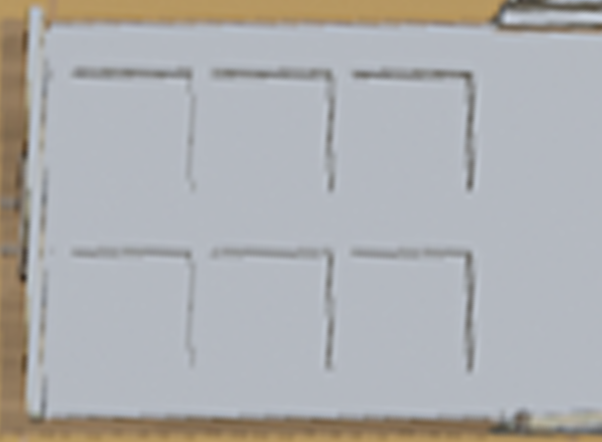

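The rectified view shows the pockets at keeper x -184/-114/-44 mm and y ±45 mm, which matches the stated 70 and 90 mm pitches. I'll pick the first cake, D.

```bash
python3 -m creep '.88 -.019 -.012 -.1 0;.88 0 0 -.1 0;.88 0 0 -.09 0;.88 0 0 -.06 0;.88 0 0 -.028 0;.88 0 0 0 0;0 0 0 0 0;0 0 0 0 0'; python3 -m creep '0 0 0 0 0;0 0 0 0 0;0 0 0 .08 0;0 0 0 .1 0;0 0 0 .08 0;0 0 0 0 0'
```

```text
time: 7.85
ee_pos: [0.4628, -0.1949, 0.0369]
tool_rot: [0.001, 0.73, 0.684, 0.0]
ft_force: [-0.8, 0.3, -0.4]
gripper_width: 0.0596
gripper_force: 0.0
time: 8.6
ee_pos: [0.4637, -0.1958, 0.1692]
tool_rot: [0.004, 0.73, 0.684, 0.001]
ft_force: [0.2, 0.1, -1.4]
gripper_width: 0.0572
gripper_force: 30.0
```

```bash
python3 -m creep '0 .0137 .11 0 0;0 .0137 .11 0 0;0 .0137 .11 0 0;0 .0137 .11 0 0;0 .0137 .11 0 0;0 .0137 .11 0 0;0 .0137 .11 0 0;0 0 0 0 0'
```

```text
time: 9.6
ee_pos: [0.5085, 0.1938, 0.1639]
tool_rot: [-0.001, 0.728, 0.686, -0.001]
ft_force: [-0.1, -0.3, -0.4]
gripper_width: 0.0574
gripper_force: 30.0
```

```bash
python3 -m creep '0 0 0 -.1 0;0 0 0 0 0;0 0 0 0 0'; python3 - <<'E'
from h import *
for _ in range(1):
    print(telemetry.read_state()["ee_pos"])
c=cam("wrist"); W=cloud(c); T=pose()
w=W.reshape(-1,3); d=w-T[:3,3]; m=(np.hypot(d[:,0],d[:,1])<.04)&(abs(d[:,2])<.03); t=w[m]; print(m.sum(), t.min(0),t.max(0))
save(c,"w2")
E
```

```text
time: 9.98
ee_pos: [0.5098, 0.1899, 0.1159]
tool_rot: [-0.0, 0.73, 0.683, -0.0]
ft_force: [1.1, -0.5, -0.7]
gripper_width: 0.0572
gripper_force: 30.0
[0.50979773 0.18988873 0.11590568]
15040 [0.47240606 0.1620991  0.08681909] [0.54985911 0.21618853 0.14675038]
```

View pics/w2.png

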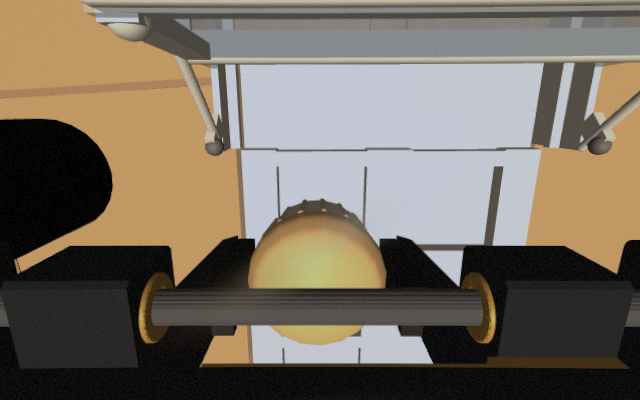

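The wrist view shows the cake gripped upright at (318,270), over the rear pocket on the left. The flap is well behind it.

```bash
python3 -m creep '0 .004 -.002 -.06 0;0 0 0 -.05 0;0 0 0 -.03 0;0 0 0 0 0;0 0 0 0 0'; python3 -m creep '.5 0 0 0 0;.84 0 0 0 0;.84 0 0 0 0;.84 0 0 .06 0;.84 0 0 .1 0;.84 0 0 .1 0;.84 0 0 0 0'
```

```text
time: 10.65
ee_pos: [0.5127, 0.1897, 0.0468]
tool_rot: [0.001, 0.73, 0.684, 0.001]
ft_force: [-0.3, -0.2, -0.9]
gripper_width: 0.057
gripper_force: 30.0
time: 11.52
ee_pos: [0.5148, 0.1902, 0.1805]
tool_rot: [0.003, 0.73, 0.684, 0.004]
ft_force: [1.3, 0.5, 0.1]
gripper_width: 0.0741
gripper_force: 0.0
```

```bash
cat > under.py <<'E'
from cakes import *
s=telemetry.read_state()["ee_pos"]; W=cloud(cam("wrist")); f=fit(W,s[:2]-[0,0]); 
print(s,f, "delta units (dx,dy,dz to .036):",None if f is None else np.round(np.r_[f[2]-s[:2],.036-s[2]]/.5,4))
E
python3 -m creep '.88 .0123 -.1123 0 0;.88 .0123 -.1123 0 0;.88 .0123 -.1123 0 0;.88 .0123 -.1123 0 0;.88 .0123 -.1123 0 0;.88 .0123 -.1123 0 0;.88 .0123 -.1123 0 0'; python3 -m creep '.88 0 0 0 0;.88 0 0 0 0'; python3 under.py
```

```text
time: 12.4
ee_pos: [0.5542, -0.2049, 0.1742]
tool_rot: [-0.001, 0.73, 0.684, -0.0]
ft_force: [1.0, 1.1, -0.0]
gripper_width: 0.0775
gripper_force: 0.0
time: 12.65
ee_pos: [0.554, -0.2028, 0.1742]
tool_rot: [-0.001, 0.73, 0.684, -0.0]
ft_force: [0.1, -0.6, 0.7]
gripper_width: 0.0773
gripper_force: 0.0
[ 0.55401249 -0.20277597  0.17421424] (3888, array([ 0.5565, -0.2063]), array([ 0.5572, -0.2032]), 29.0) delta units (dx,dy,dz to .036): [ 0.0064 -0.0008 -0.2764]
```

```bash
python3 -m creep '.88 .006 -.001 -.09 0;.88 0 0 -.09 0;.88 0 0 -.066 0;.88 0 0 -.03 0;.88 0 0 0 0;0 0 0 0 0;0 0 0 0 0;0 0 0 0 0'; python3 -m creep '0 0 0 0 0;0 0 0 .08 0;0 0 0 .1 0;0 0 0 .08 0;0 0 0 0 0'; python3 -m creep '0 .0127 .11 0 0;0 .0127 .11 0 0;0 .0127 .11 0 0;0 .0127 .11 0 0;0 .0127 .11 0 0;0 .0127 .11 0 0;0 .0127 .11 0 0;0 0 0 0 0'; python3 -m creep '0 0 0 -.1 0;0 0 0 0 0;0 0 0 0 0'
```

```text
time: 13.7
ee_pos: [0.5588, -0.2044, 0.0391]
tool_rot: [0.001, 0.73, 0.684, 0.0]
ft_force: [-0.2, 1.4, 5.9]
gripper_width: 0.0573
gripper_force: 30.0
time: 14.32
ee_pos: [0.5599, -0.2053, 0.1718]
tool_rot: [0.004, 0.73, 0.684, 0.001]
ft_force: [0.1, 0.1, -1.3]
gripper_width: 0.0572
gripper_force: 30.0
time: 15.32
ee_pos: [0.6009, 0.1847, 0.1657]
tool_rot: [-0.001, 0.728, 0.686, -0.001]
ft_force: [-0.3, 0.3, -1.6]
gripper_width: 0.0572
gripper_force: 30.0
time: 15.7
ee_pos: [0.6024, 0.1802, 0.1179]
tool_rot: [-0.0, 0.73, 0.683, -0.0]
ft_force: [0.4, 0.7, -0.2]
gripper_width: 0.0573
gripper_force: 30.0
```

```bash
python3 -m creep '0 -.001 .002 -.06 0;0 0 0 -.05 0;0 0 0 -.028 0;0 0 0 0 0;0 0 0 0 0'; python3 -m creep '.5 0 0 0 0;.84 0 0 0 0;.84 0 0 0 0;.84 0 0 .06 0;.84 0 0 .1 0;.84 0 0 .1 0;.84 0 0 0 0'; python3 -m creep '.88 -.0145 -.1125 0 0;.88 -.0145 -.1125 0 0;.88 -.0145 -.1125 0 0;.88 -.0145 -.1125 0 0;.88 -.0145 -.1125 0 0;.88 -.0145 -.1125 0 0;.88 -.0145 -.1125 0 0;.88 -.0145 -.1125 0 0';  python3 -m creep '.88 -.025 -.03 0 0;.88 0 0 0 0;.88 0 0 0 0'; python3 under.py
```

```text
time: 16.32
ee_pos: [0.6029, 0.1821, 0.0501]
tool_rot: [0.001, 0.73, 0.684, 0.001]
ft_force: [0.3, -0.4, -1.4]
gripper_width: 0.0576
gripper_force: 30.0
time: 17.2
ee_pos: [0.6049, 0.1826, 0.1843]
tool_rot: [0.003, 0.73, 0.684, 0.004]
ft_force: [-0.4, -0.6, -0.4]
gripper_width: 0.0743
gripper_force: 0.0
time: 18.2
ee_pos: [0.5427, -0.2693, 0.1773]
tool_rot: [-0.001, 0.73, 0.684, -0.0]
ft_force: [0.6, 0.4, -0.8]
gripper_width: 0.0778
gripper_force: 0.0
time: 18.58
ee_pos: [0.5313, -0.2812, 0.1781]
tool_rot: [-0.001, 0.729, 0.684, 0.0]
ft_force: [0.5, -0.3, 0.3]
gripper_width: 0.0773
gripper_force: 0.0
[ 0.5313391  -0.28120624  0.17808989] (3223, array([ 0.5554, -0.2925]), array([ 0.5502, -0.2889]), 28.6) delta units (dx,dy,dz to .036): [ 0.0377 -0.0154 -0.2842]
```

```bash
python3 -m creep '.88 .038 -.016 -.02 0;.88 0 0 -.09 0;.88 0 0 -.09 0;.88 0 0 -.056 0;.88 0 0 -.028 0;.88 0 0 0 0;0 0 0 0 0;0 0 0 0 0'; python3 -m creep '0 0 0 0 0;0 0 0 0 0;0 0 0 .08 0;0 0 0 .1 0;0 0 0 .08 0;0 0 0 0 0'; python3 -m creep '0 .0131 .115 0 0;0 .0131 .115 0 0;0 .0131 .115 0 0;0 .0131 .115 0 0;0 .0131 .115 0 0;0 .0131 .115 0 0;0 .0131 .115 0 0;0 0 0 0 0'; python3 -m creep '0 0 0 -.1 0;0 0 0 0 0;0 0 0 0 0'
```

```text
time: 19.62
ee_pos: [0.5512, -0.2915, 0.0382]
tool_rot: [0.001, 0.73, 0.684, 0.0]
ft_force: [1.5, -0.2, -0.1]
gripper_width: 0.0598
gripper_force: 0.4
time: 20.38
ee_pos: [0.5521, -0.2925, 0.1709]
tool_rot: [0.004, 0.73, 0.684, 0.001]
ft_force: [-0.2, 0.2, -1.1]
gripper_width: 0.057
gripper_force: 30.0
time: 21.38
ee_pos: [0.5948, 0.1155, 0.1647]
tool_rot: [-0.001, 0.728, 0.686, -0.001]
ft_force: [-0.3, -0.3, -1.5]
gripper_width: 0.0572
gripper_force: 30.0
time: 21.75
ee_pos: [0.5962, 0.1106, 0.1169]
tool_rot: [-0.0, 0.73, 0.683, -0.0]
ft_force: [0.1, 0.3, 0.0]
gripper_width: 0.0576
gripper_force: 30.0
```

```bash
python3 -m creep '0 0 0 -.06 0;0 0 0 -.05 0;0 0 0 -.028 0;0 0 0 0 0;0 0 0 0 0'; python3 -m creep '.5 0 0 0 0;.84 0 0 0 0;.84 0 0 0 0;.84 0 0 .06 0;.84 0 0 .1 0;.84 0 0 .1 0;.84 0 0 0 0'; python3 -m creep '.88 -.035 -.0978 0 0;.88 -.035 -.0978 0 0;.88 -.035 -.0978 0 0;.88 -.035 -.0978 0 0;.88 -.035 -.0978 0 0;.88 -.035 -.0978 0 0;.88 -.035 -.0978 0 0;.88 -.035 -.0978 0 0';  python3 -m creep '.88 0 0 0 0;.88 0 0 0 0'; python3 under.py; python3 - <<'E'
from cakes import *
c=cam("top"); save(c,"top3"); W=cloud(c); w=W.reshape(-1,3)
for n,g in(("w4",(.6015,.1823)),("w5",(.5117,.1883)),("w2",(.5968,.1125))):
    d=np.hypot(*(w[:,:2]-g).T); t=w[(d<.045)&(w[:,2]>.045)&(w[:,2]<.072)]
    h=cv2.minEnclosingCircle((t[:,:2]*1000).astype(np.float32)); print(n,len(t),np.round(h,1) if 0 else h,t[:,2].max(),np.array(h[0])-np.array(g)*1000)
E
```

```text
time: 22.38
ee_pos: [0.5972, 0.1114, 0.049]
tool_rot: [0.001, 0.73, 0.684, 0.001]
ft_force: [0.1, -0.0, 0.3]
gripper_width: 0.057
gripper_force: 30.0
time: 23.25
ee_pos: [0.5992, 0.1117, 0.183]
tool_rot: [0.003, 0.73, 0.684, 0.004]
ft_force: [-0.4, -0.2, -0.2]
gripper_width: 0.0743
gripper_force: 0.0
time: 24.25
ee_pos: [0.4549, -0.2806, 0.1764]
tool_rot: [-0.001, 0.73, 0.684, 0.0]
ft_force: [-0.1, -0.0, -1.1]
gripper_width: 0.0777
gripper_force: 0.0
time: 24.5
ee_pos: [0.4557, -0.2788, 0.1766]
tool_rot: [-0.001, 0.73, 0.684, 0.0]
ft_force: [-0.5, 0.7, -0.5]
gripper_width: 0.0776
gripper_force: 0.0
[ 0.45569776 -0.27884683  0.17655806] (3816, array([ 0.4559, -0.2824]), array([ 0.4569, -0.2799]), 28.8) delta units (dx,dy,dz to .036): [ 0.0024 -0.0021 -0.2811]
w4 378 ((600.6511840820312, 173.4658203125), 36.10757064819336) 0.06646768060591546 [-0.84881592 -8.83417969]
w5 385 ((509.8207702636719, 185.18850708007812), 28.539384841918945) 0.0652925310232435 [-1.87922974 -3.11149292]
w2 393 ((595.5750732421875, 120.235595703125), 37.44597625732422) 0.06599905051223032 [-1.22492676  7.7355957 ]
```

```bash
python3 -m creep '.88 .002 -.002 -.09 0;.88 0 0 -.09 0;.88 0 0 -.071 0;.88 0 0 -.03 0;.88 0 0 0 0;0 0 0 0 0;0 0 0 0 0;0 0 0 0 0'; python3 -m creep '0 0 0 0 0;0 0 0 .08 0;0 0 0 .1 0;0 0 0 .08 0;0 0 0 0 0'; python3 -m creep '0 .0141 .1137 0 0;0 .0141 .1137 0 0;0 .0141 .1137 0 0;0 .0141 .1137 0 0;0 .0141 .1137 0 0;0 .0141 .1137 0 0;0 .0141 .1137 0 0;0 0 0 0 0'; python3 -m creep '0 0 0 -.1 0;0 0 0 0 0;0 0 0 0 0'
```

```text
time: 25.6
ee_pos: [0.458, -0.2814, 0.0385]
tool_rot: [0.001, 0.73, 0.684, 0.0]
ft_force: [-0.2, 0.8, 5.5]
gripper_width: 0.0574
gripper_force: 30.0
time: 26.22
ee_pos: [0.4589, -0.2824, 0.171]
tool_rot: [0.004, 0.73, 0.684, 0.0]
ft_force: [-0.7, -0.4, -1.2]
gripper_width: 0.0572
gripper_force: 30.0
time: 27.22
ee_pos: [0.5052, 0.1208, 0.1656]
tool_rot: [-0.001, 0.728, 0.686, -0.001]
ft_force: [-0.5, -0.6, -0.9]
gripper_width: 0.0573
gripper_force: 30.0
time: 27.6
ee_pos: [0.5066, 0.1165, 0.1175]
tool_rot: [-0.0, 0.73, 0.683, -0.0]
ft_force: [-0.0, -1.1, -0.6]
gripper_width: 0.057
gripper_force: 30.0
```

```bash
python3 -m creep '0 0 .001 -.06 0;0 0 0 -.05 0;0 0 0 -.028 0;0 0 0 0 0;0 0 0 0 0'; python3 -m creep '.5 0 0 0 0;.84 0 0 0 0;.84 0 0 0 0;.84 0 0 .06 0;.84 0 0 .1 0;.84 0 0 .1 0;.84 0 0 0 0'; python3 -m creep '.88 .0107 -.1226 0 0;.88 .0107 -.1226 0 0;.88 .0107 -.1226 0 0;.88 .0107 -.1226 0 0;.88 .0107 -.1226 0 0;.88 .0107 -.1226 0 0;.88 .0107 -.1226 0 0;.88 .0107 -.1226 0 0';  python3 -m creep '.88 0 0 0 0;.88 0 0 0 0'; sed -i 's/s\[:2\]-\[0,0\]/s[:2]/' under.py; python3 under.py
```

```text
time: 28.22
ee_pos: [0.5075, 0.1177, 0.0493]
tool_rot: [0.001, 0.73, 0.684, 0.001]
ft_force: [0.1, 0.5, -1.2]
gripper_width: 0.0571
gripper_force: 30.0
time: 29.1
ee_pos: [0.5094, 0.118, 0.1828]
tool_rot: [0.003, 0.73, 0.684, 0.003]
ft_force: [-0.9, 0.4, -0.2]
gripper_width: 0.0737
gripper_force: 0.0
time: 30.1
ee_pos: [0.5486, -0.3741, 0.1764]
tool_rot: [-0.001, 0.73, 0.684, 0.0]
ft_force: [1.4, -0.4, -0.1]
gripper_width: 0.0771
gripper_force: 0.0
time: 30.35
ee_pos: [0.5485, -0.3716, 0.1763]
tool_rot: [-0.002, 0.73, 0.684, 0.0]
ft_force: [0.4, -0.5, 1.1]
gripper_width: 0.0775
gripper_force: 0.0
[ 0.54852512 -0.37162309  0.17632147] (3826, array([ 0.5517, -0.3763]), array([ 0.5515, -0.3725]), 28.9) delta units (dx,dy,dz to .036): [ 0.0059 -0.0018 -0.2806]
```

```bash
python3 -m creep '.88 .006 -.002 -.09 0;.88 0 0 -.09 0;.88 0 0 -.071 0;.88 0 0 -.03 0;.88 0 0 0 0;0 0 0 0 0;0 0 0 0 0;0 0 0 0 0'; python3 -m creep '0 0 0 0 0;0 0 0 .08 0;0 0 0 .1 0;0 0 0 .08 0;0 0 0 0 0'; python3 -m creep '0 .0115 .1185 0 0;0 .0115 .1185 0 0;0 .0115 .1185 0 0;0 .0115 .1185 0 0;0 .0115 .1185 0 0;0 .0115 .1185 0 0;0 .0115 .1185 0 0;0 0 0 0 0'; python3 -m creep '0 0 0 -.1 0;0 0 0 0 0;0 0 0 0 0'
```

```text
time: 31.4
ee_pos: [0.5531, -0.3744, 0.0394]
tool_rot: [0.001, 0.73, 0.684, 0.0]
ft_force: [-0.4, 1.8, 5.9]
gripper_width: 0.0571
gripper_force: 30.0
time: 32.02
ee_pos: [0.5541, -0.3754, 0.1724]
tool_rot: [0.004, 0.73, 0.684, 0.0]
ft_force: [0.2, -0.4, -0.9]
gripper_width: 0.0571
gripper_force: 30.0
time: 33.02
ee_pos: [0.5912, 0.0454, 0.1657]
tool_rot: [-0.001, 0.728, 0.686, -0.001]
ft_force: [-0.7, -0.5, -1.5]
gripper_width: 0.0569
gripper_force: 30.0
time: 33.4
ee_pos: [0.5926, 0.0402, 0.1179]
tool_rot: [-0.0, 0.73, 0.683, -0.0]
ft_force: [0.3, 0.0, -0.7]
gripper_width: 0.0572
gripper_force: 30.0
```

```bash
python3 -m creep '0 -.001 .002 -.06 0;0 0 0 -.05 0;0 0 0 -.028 0;0 0 0 0 0;0 0 0 0 0'; python3 -m creep '.5 0 0 0 0;.84 0 0 0 0;.84 0 0 0 0;.84 0 0 .06 0;.84 0 0 .1 0;.84 0 0 .1 0;.84 0 0 0 0'; python3 -m creep '.88 -.0345 -.1038 0 0;.88 -.0345 -.1038 0 0;.88 -.0345 -.1038 0 0;.88 -.0345 -.1038 0 0;.88 -.0345 -.1038 0 0;.88 -.0345 -.1038 0 0;.88 -.0345 -.1038 0 0;.88 -.0345 -.1038 0 0';  python3 -m creep '.88 0 0 0 0;.88 0 0 0 0'; python3 under.py
```

```text
time: 34.02
ee_pos: [0.5929, 0.0419, 0.0499]
tool_rot: [0.001, 0.73, 0.684, 0.001]
ft_force: [0.0, -0.0, -0.3]
gripper_width: 0.057
gripper_force: 30.0
time: 34.9
ee_pos: [0.5951, 0.0419, 0.1839]
tool_rot: [0.004, 0.73, 0.684, 0.003]
ft_force: [-0.1, 0.2, 0.3]
gripper_width: 0.0741
gripper_force: 0.0
time: 35.9
ee_pos: [0.4528, -0.3741, 0.1773]
tool_rot: [-0.001, 0.73, 0.684, 0.0]
ft_force: [1.1, -0.7, -0.6]
gripper_width: 0.0775
gripper_force: 0.0
time: 36.15
ee_pos: [0.4535, -0.3722, 0.1773]
tool_rot: [-0.001, 0.73, 0.684, 0.0]
ft_force: [0.4, -0.2, -0.3]
gripper_width: 0.0772
gripper_force: 0.0
[ 0.45351246 -0.37222199  0.17730155] (3798, array([ 0.4544, -0.3763]), array([ 0.4554, -0.3731]), 28.7) delta units (dx,dy,dz to .036): [ 0.0038 -0.0018 -0.2826]
```

```bash
python3 -m creep '.88 .004 -.002 -.09 0;.88 0 0 -.09 0;.88 0 0 -.072 0;.88 0 0 -.03 0;.88 0 0 0 0;0 0 0 0 0;0 0 0 0 0;0 0 0 0 0'; python3 -m creep '0 0 0 0 0;0 0 0 .08 0;0 0 0 .1 0;0 0 0 .08 0;0 0 0 0 0'; python3 -m creep '0 .013 .1205 0 0;0 .013 .1205 0 0;0 .013 .1205 0 0;0 .013 .1205 0 0;0 .013 .1205 0 0;0 .013 .1205 0 0;0 .013 .1205 0 0;0 0 0 0 0'; python3 -m creep '0 0 0 -.1 0;0 0 0 0 0;0 0 0 0 0'
```

```text
time: 37.2
ee_pos: [0.4568, -0.3749, 0.0392]
tool_rot: [0.001, 0.73, 0.684, -0.0]
ft_force: [-1.0, 0.8, 6.4]
gripper_width: 0.0573
gripper_force: 30.0
time: 37.83
ee_pos: [0.4576, -0.376, 0.1719]
tool_rot: [0.004, 0.73, 0.684, -0.0]
ft_force: [-0.6, 0.2, -0.4]
gripper_width: 0.0572
gripper_force: 30.0
time: 38.83
ee_pos: [0.5003, 0.0516, 0.1662]
tool_rot: [-0.001, 0.728, 0.686, -0.001]
ft_force: [0.6, -0.6, -1.4]
gripper_width: 0.0574
gripper_force: 30.0
time: 39.2
ee_pos: [0.5016, 0.0468, 0.118]
tool_rot: [-0.0, 0.73, 0.683, -0.0]
ft_force: [0.4, 0.6, -0.1]
gripper_width: 0.057
gripper_force: 30.0
```

```bash
python3 -m creep '0 .001 .001 -.06 0;0 0 0 -.05 0;0 0 0 -.028 0;0 0 0 0 0;0 0 0 0 0'; python3 -m creep '.5 0 0 0 0;.84 0 0 0 0;.84 0 0 0 0;.84 0 0 .06 0;.84 0 0 .1 0;.84 0 0 .1 0;.84 0 0 0 0'; python3 -m creep '0 .035 -.09 0 0;0 .04 -.1 0 0;0 0 -.1 0 0;0 0 -.1 0 0;0 0 -.1 0 0;0 0 0 0 0'; python3 - <<'E'
from h import *
c=cam("top"); save(c,"top4"); i=cv2.imread("pics/top4.png")[110:280,80:490]; cv2.imwrite("pics/crop4.png",cv2.resize(i,None,fx=1.9,fy=1.9,interpolation=cv2.INTER_CUBIC)); np.save("top4.npy",cloud(c))
E
```

```text
time: 39.83
ee_pos: [0.5029, 0.048, 0.0497]
tool_rot: [0.001, 0.73, 0.684, 0.001]
ft_force: [1.5, 0.5, -1.4]
gripper_width: 0.0571
gripper_force: 30.0
time: 40.7
ee_pos: [0.505, 0.0479, 0.1831]
tool_rot: [0.003, 0.73, 0.684, 0.003]
ft_force: [-0.5, -0.2, -0.4]
gripper_width: 0.0742
gripper_force: 0.0
time: 41.45
ee_pos: [0.5387, -0.1998, 0.1772]
tool_rot: [-0.001, 0.731, 0.682, -0.0]
ft_force: [0.2, 0.3, 0.4]
gripper_width: 0.016
gripper_force: 0.0
```

View pics/crop4.png

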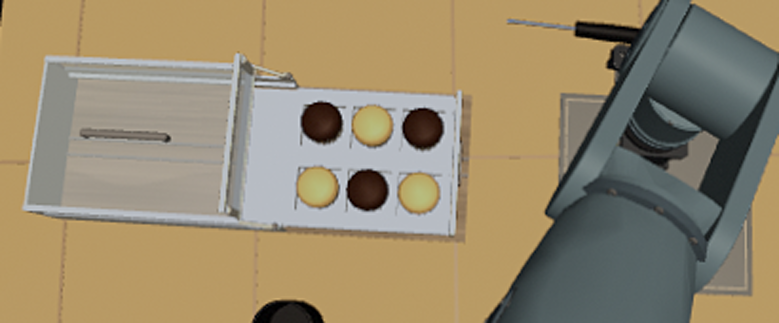

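```bash
python3 - <<'E'
from h import *
c=viewer.read_camera("wrist"); print(np.round(c["hand_eye"],3)); T=pose()@np.array(c["hand_eye"]); print("cam world",T[:3,3],"tcp",pose()[:3,3],telemetry.read_state()["q"])
w=np.load("top4.npy").reshape(-1,3)
for n,g in(("w4",(.6015,.1823)),("w5",(.5117,.1883)),("w2",(.5968,.1125)),("w3",(.507,.1185)),("w0",(.5921,.0426)),("w1",(.5023,.0486))):
    d=np.hypot(*(w[:,:2]-g).T); t=w[(d<.034)&(w[:,2]>.05)&(w[:,2]<.08)]; x=w[d<.006]
    h=cv2.minEnclosingCircle((t[:,:2]*1000).astype(np.float32)); print(n,np.round(np.array(h[0])-np.array(g)*1000,1),round(h[1],1),"top z",x[:,2].mean())
E
```

```text
[[-0.001 -0.967 -0.255  0.065]
 [ 1.    -0.001  0.    -0.   ]
 [-0.    -0.255  0.967 -0.131]
 [ 0.     0.     0.     1.   ]]
cam world [ 0.54297023 -0.13189206  0.30800201] tcp [ 0.53873241 -0.19646761  0.17722043] [-5.56807820e-01  2.56755828e-01  1.67687312e+00  4.24732621e-04
  1.21049150e+00 -4.90813064e-01]
w4 [-1.4 -1.1] 28.5 top z 0.06185248666908996
w5 [-2.4 -3.2] 28.3 top z 0.06151316903704907
w2 [-2.1 -1.5] 28.4 top z 0.06155356611816935
w3 [-2.1 -1.6] 28.3 top z 0.062018545584674595
w0 [-2.7 -1.6] 28.6 top z 0.06300205543654899
w1 [-2.  -0.9] 28.5 top z 0.06238380850983184
```

All six cakes are upright in their pockets, with tops at about 62-63 mm. The wrist camera hangs 65 mm ahead of the tool, so I'll push halfway this way. I'll then turn the tool half round so the camera clears the flap.

```bash
python3 -m creep '0 0 .1 0 0;0 0 .11 -.05 0;0 0 0 -.1 0;0 0 0 -.1 0;0 0 0 -.04 0;0 0 0 0 0;0 0 0 0 0'; python3 -m creep '0 .0035 .045 0 0;0 .0035 .045 0 0;0 .0035 .04 0 0;0 0 0 0 0'
```

```text
time: 42.42
ee_pos: [0.5401, -0.0911, 0.0344]
tool_rot: [0.0, 0.729, 0.684, 0.0]
ft_force: [-0.1, 0.3, -0.0]
gripper_width: 0.0005
gripper_force: 0.0
time: 42.92
ee_pos: [0.5453, -0.0256, 0.0345]
tool_rot: [0.001, 0.729, 0.685, 0.0]
ft_force: [-0.9, -0.4, -0.3]
gripper_width: 0.0005
gripper_force: 0.0
```

```bash
python3 -m creep '0 -.002 .02 0 0;0 0 .02 0 0;0 .001 .025 0 0;0 .002 .03 0 0;0 .002 .03 0 0;0 .002 .03 0 0;0 .002 .025 0 0;0 .001 .015 0 0'; python3 -m creep '0 0 0 0 0;0 0 -.02 0 0;0 0 -.04 0 0;0 0 0 0 0'; python3 -m creep '0 0 0 0 .0588;0 0 0 0 .0588;0 0 0 0 .0588;0 0 0 0 .0588;0 0 0 0 .0588;0 0 0 0 .0588;0 0 0 0 .0588;0 0 0 0 .0588';python3 -m creep '0 0 0 0 .0588;0 0 0 0 .0588;0 0 0 0 .0588;0 0 0 0 .0588;0 0 0 0 .0588;0 0 0 0 .0588;0 0 0 0 .0588;0 0 0 0 .0588'; python3 -m creep '0 0 0 0 .0588;0 0 0 0 0'; python3 -c "
from h import *;print(telemetry.read_state()['q'])"
```

```text
time: 43.92
ee_pos: [0.5484, 0.0718, 0.0334]
tool_rot: [-0.0, 0.729, 0.684, -0.0]
ft_force: [0.1, -2.7, 1.7]
gripper_width: 0.0004
gripper_force: 0.8
time: 44.42
ee_pos: [0.5489, 0.0385, 0.0336]
tool_rot: [0.0, 0.731, 0.683, -0.0]
ft_force: [-0.3, -0.8, 0.4]
gripper_width: 0.0006
gripper_force: 0.0
time: 45.42
ee_pos: [0.5487, 0.0403, 0.0336]
tool_rot: [-0.0, 0.076, 0.997, 0.0]
ft_force: [-0.4, 0.2, -0.0]
gripper_width: 0.0002
gripper_force: 0.0
time: 46.42
ee_pos: [0.5487, 0.0403, 0.0336]
tool_rot: [0.0, -0.615, 0.788, 0.0]
ft_force: [-0.4, -0.2, 0.0]
gripper_width: 0.0005
gripper_force: 0.0
time: 46.68
ee_pos: [0.5497, 0.0579, 0.0326]
tool_rot: [-0.012, -0.674, 0.738, -0.011]
ft_force: [0.3, 0.1, 0.1]
gripper_width: 0.0007
gripper_force: 0.0
[-0.09182617  0.43641398  1.78767925 -0.04124534  0.91696572 -3.11721454]
```

```bash
python3 -m creep '0 0 0 0 -.0588;0 0 0 0 0;0 0 0 0 0'; python3 -c "
from h import *;print(telemetry.read_state()['q'])"
```

```text
time: 47.05
ee_pos: [0.5499, 0.0568, 0.0327]
tool_rot: [-0.013, -0.604, 0.797, -0.01]
ft_force: [-0.3, 0.5, 0.2]
gripper_width: 0.0006
gripper_force: 0.0
[-0.09391564  0.439194    1.78320435 -0.04076728  0.92434939 -2.93716131]
```

```bash
python3 -m creep '0 .02 .01 0 0;0 .001 .02 0 0;0 .001 .02 0 0;0 .002 .025 0 0;0 .002 .03 0 0;0 .002 .03 0 0;0 .002 .03 0 0;0 .001 .015 0 0'; python3 -m creep '0 0 0 0 0;0 0 -.03 0 0;0 0 0 0 0'; python3 -c "
from h import *;print(telemetry.read_state()['q'])"
```

```text
time: 48.05
ee_pos: [0.5651, 0.1488, 0.0326]
tool_rot: [-0.013, -0.603, 0.797, -0.01]
ft_force: [1.1, -2.4, 0.8]
gripper_width: 0.0004
gripper_force: 1.2
time: 48.42
ee_pos: [0.5651, 0.1309, 0.0324]
tool_rot: [-0.013, -0.602, 0.798, -0.01]
ft_force: [-1.6, 0.1, -1.0]
gripper_width: 0.0003
gripper_force: 0.0
[ 0.03976089  0.48881166  1.70746162 -0.03895352  0.95574522 -2.80124445]
```

```bash
python3 -m creep '0 -.008 0 0 .034;0 -.009 0 0 .034;0 0 0 0 0;0 .0015 .02 0 0;0 .0015 .02 0 0;0 .0015 .02 0 0;0 .0015 .02 0 0;0 .001 .015 0 0'; python3 -m creep '0 .001 .02 0 0;0 .001 .015 0 0;0 0 .01 0 0;0 0 0 0 0'; python3 -c "
from h import *;print(telemetry.read_state()['q'])"
```

```text
time: 49.42
ee_pos: [0.5605, 0.1806, 0.0327]
tool_rot: [-0.012, -0.685, 0.729, -0.012]
ft_force: [0.5, -1.8, 1.4]
gripper_width: 0.0001
gripper_force: 0.9
time: 49.92
ee_pos: [0.5611, 0.2029, 0.0325]
tool_rot: [-0.012, -0.685, 0.729, -0.011]
ft_force: [-0.5, -0.0, 0.4]
gripper_width: 0.0004
gripper_force: 0.0
[ 0.16446259  0.51541891  1.66538314 -0.03894695  0.96781625 -2.89281261]
```

```bash
python3 -m creep '0 -.001 .01 0 0;0 0 .008 0 0;0 0 .006 0 0;0 0 0 0 0'; python3 -m creep '0 0 .006 0 0;0 0 .006 0 0;0 0 0 0 0'; python3 -m creep '0 0 .006 0 0;0 0 0 0 0'
```

```text
time: 50.42
ee_pos: [0.5608, 0.2147, 0.0327]
tool_rot: [-0.012, -0.685, 0.729, -0.012]
ft_force: [0.6, 0.2, 0.2]
gripper_width: 0.0003
gripper_force: 0.0
time: 50.8
ee_pos: [0.5611, 0.2158, 0.0328]
tool_rot: [-0.015, -0.685, 0.729, -0.014]
ft_force: [-0.1, -21.8, 5.1]
gripper_width: -0.0
gripper_force: 10.6
time: 51.05
ee_pos: [0.5613, 0.2161, 0.0329]
tool_rot: [-0.016, -0.685, 0.729, -0.015]
ft_force: [-1.7, -32.6, 7.1]
gripper_width: 0.0008
gripper_force: 16.5
```

```bash
python3 -m creep '0 0 -.03 0 0;0 0 -.08 0 0;0 0 -.08 .08 0;0 0 -.1 .1 0;0 0 -.1 .1 0;0 0 -.1 .1 0;0 0 0 .1 0;0 0 0 0 0'; python3 - <<'E'
from keeper import *
c=cam("top"); save(c,"top5"); i=cv2.imread("pics/top5.png")[110:260,80:340]; cv2.imwrite("pics/crop5.png",cv2.resize(i,None,fx=3,fy=3,interpolation=cv2.INTER_CUBIC)); W=cloud(c); np.save("top5.npy",W)
O=np.array([.5595,.2292]); a=np.arctan2(.067,1); ex=np.array([np.sin(a),np.cos(a)]); ey=np.array([-ex[1],ex[0]])
w=W.reshape(-1,3); kx=(w[:,:2]-O)@ex; ky=(w[:,:2]-O)@ey
m=(abs(ky)<.1)&(kx>-.03)&(kx<.02)&(w[:,2]>.042)&(w[:,2]<.056); print("panel top kx",np.percentile(kx[m],[10,50,90]),m.sum())
for s in(-1,1):
  mm=m&(ky*s>.02); print(s,np.median(kx[mm]))
for z in(.11,.12,.13,.14,.15,.16):
  m=(abs(ky)<.095)&(kx>0)&(kx<.12)&(abs(w[:,2]-z)<.005); print(z,m.sum(),np.percentile(kx[m],[5,50,95]).round(4) if m.any() else '')
E
```

```text
time: 52.05
ee_pos: [0.5663, 0.0306, 0.2573]
tool_rot: [-0.025, -0.664, 0.747, -0.032]
ft_force: [0.6, 0.4, -0.2]
gripper_width: 0.0006
gripper_force: 0.0Traceback (most recent call last):
  File "<stdin>", line 5, in <module>
    return _quantile_unchecked(
        a, q, axis, out, overwrite_input, method, keepdims, weights)
    return _ureduce(a,
                    func=_quantile_ureduce_func,
    ...<5 lines>...
                    overwrite_input=overwrite_input,
                    method=method)
    r = func(a, **kwargs)
    result = _quantile(arr,
                       quantiles=q,
    ...<2 lines>...
                       out=out,
                       weights=wgt)
    slices_having_nans = np.isnan(arr[-1, ...])
                                  ~~~^^^^^^^^^
IndexError: index -1 is out of bounds for axis 0 with size 0
```

View pics/crop5.png

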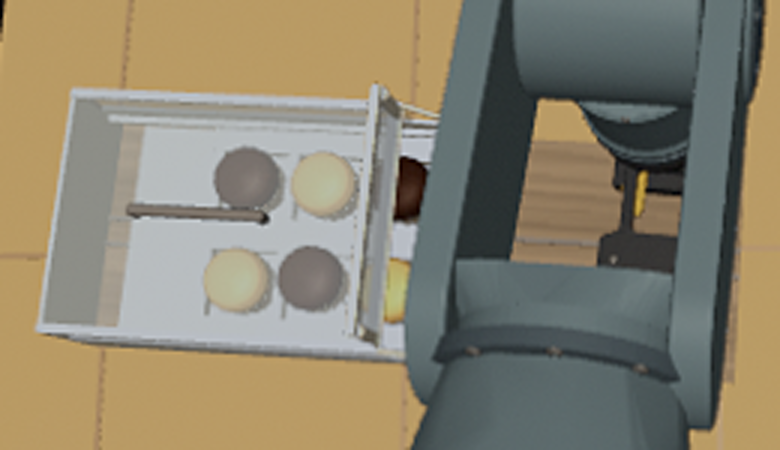

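The crop shows the tray home, with four cakes under the roof and two by the mouth, all upright, and the flap still up. I'll turn the tool back, move clear, and measure the panel and flap.

```bash
python3 -m creep '0 0 -.1 0 -.058;0 0 -.1 0 -.058;0 0 -.1 0 -.058;0 0 -.1 0 -.058;0 0 0 0 -.058;0 0 0 0 -.058;0 0 0 0 -.058;0 0 0 0 -.058'; python3 -m creep '0 0 0 0 -.058;0 0 0 0 -.058;0 0 0 0 -.058;0 0 0 0 -.058;0 0 0 0 -.058;0 0 0 0 -.058;0 0 0 0 -.058;0 0 0 0 -.058'; python3 -m creep '0 0 0 0 -.05;0 0 0 0 0'; cat > fl.py <<'E'
from keeper import *
c=cam("top"); W=cloud(c)
O=np.array([.5595,.2292]); a=np.arctan2(.067,1); ex=np.array([np.sin(a),np.cos(a)]); ey=np.array([-ex[1],ex[0]])
w=W.reshape(-1,3); kx=(w[:,:2]-O)@ex; ky=(w[:,:2]-O)@ey
for s in(-1,1):
  m=(abs(ky)<.1)&(kx>-.04)&(kx<.03)&(w[:,2]>.042)&(w[:,2]<.056)&(ky*s>.01); print("panel",s,m.sum(),np.median(kx[m]))
for z in(.06,.07,.08,.11,.12,.13,.14,.15,.16,.17):
  m=(abs(ky)<.095)&(kx>-.03)&(kx<.12)&(abs(w[:,2]-z)<.005); print(z,m.sum(),np.percentile(kx[m],[5,50,95]).round(4) if m.any() else '')
E
python3 fl.py; python3 -c "
from h import *;s=telemetry.read_state();print(s['q'],s['tool_rot'])"
```

```text
time: 53.1
ee_pos: [0.563, -0.1685, 0.2498]
tool_rot: [-0.043, 0.005, 0.999, -0.001]
ft_force: [-0.2, 0.5, -0.2]
gripper_width: 0.0006
gripper_force: 0.0
time: 54.1
ee_pos: [0.563, -0.1684, 0.2498]
tool_rot: [-0.034, 0.669, 0.742, 0.025]
ft_force: [0.4, -0.4, 0.1]
gripper_width: 0.0001
gripper_force: 0.0
time: 54.35
ee_pos: [0.563, -0.1685, 0.2503]
tool_rot: [-0.032, 0.723, 0.69, 0.027]
ft_force: [0.3, -0.7, -0.4]
gripper_width: 0.0005
gripper_force: 0.0
panel -1 155 0.004000044849807226
panel 1 165 0.003721792310462811
0.06 291 [0.0267 0.038  0.0471]
0.07 5 [0.0405 0.0445 0.0454]
0.08 0 
0.11 88 [0.04   0.0412 0.0419]
0.12 85 [0.0404 0.0413 0.0419]
0.13 96 [0.0407 0.0415 0.0423]
0.14 94 [0.0407 0.0416 0.0425]
0.15 101 [0.0408 0.0417 0.0428]
0.16 261 [0.0414 0.0439 0.0504]
0.17 135 [0.0427 0.0467 0.05  ]
[-0.52911502  0.23084493  1.55414822  0.07109196  1.40266156 -0.4977481 ] [-0.03154121  0.72216453  0.69045734  0.02742638]
```

The panel is flush (kx 4 mm, as it should be when home), and the flap stands at kx 42-50 mm. I'll now go over and behind the flap.

```bash
python3 -m creep '0 .0005 .12 0 0;0 .0005 .12 0 0;0 .0005 .12 0 0;0 .0005 .12 0 0;0 .0005 .12 0 0;0 .0005 .12 0 0;0 .0005 .12 0 0;0 .0005 .12 0 0'; python3 -m creep '0 0 0 0 0;0 0 0 0 0'
```

```text
time: 55.4
ee_pos: [0.5652, 0.3128, 0.2515]
tool_rot: [-0.03, 0.722, 0.691, 0.027]
ft_force: [0.2, -0.6, -0.2]
gripper_width: 0.0004
gripper_force: 0.0
time: 55.65
ee_pos: [0.5653, 0.3107, 0.2513]
tool_rot: [-0.03, 0.722, 0.69, 0.027]
ft_force: [0.9, -0.4, -0.3]
gripper_width: 0.0006
gripper_force: 0.0
```

```bash
python3 -m creep '0 0 0 -.1 0;0 0 0 -.06 0;0 0 0 -.03 0;0 0 0 0 0'; python3 -m creep '0 -.001 -.025 0 0;0 -.001 -.022 0 0;0 -.002 -.027 .003 0;0 -.002 -.027 .003 0;0 0 0 0 0'; python3 -m creep '0 -.0013 -.02 -.017 0;0 -.0013 -.02 -.017 0;0 0 0 0 0'
```

```text
time: 56.15
ee_pos: [0.5657, 0.3095, 0.1565]
tool_rot: [-0.031, 0.724, 0.689, 0.027]
ft_force: [0.6, 0.2, 0.4]
gripper_width: 0.0006
gripper_force: 0.0
time: 56.78
ee_pos: [0.563, 0.2588, 0.1606]
tool_rot: [-0.03, 0.724, 0.689, 0.028]
ft_force: [0.4, 0.2, 0.6]
gripper_width: 0.0003
gripper_force: 0.2
time: 57.15
ee_pos: [0.561, 0.2395, 0.1418]
tool_rot: [-0.031, 0.724, 0.689, 0.027]
ft_force: [1.3, 2.4, -1.0]
gripper_width: 0.0005
gripper_force: 1.5
```

```bash
python3 -m creep '0 -.001 -.016 -.025 0;0 -.001 -.017 -.025 0;0 0 0 0 0'; python3 -m creep '0 -.0005 -.008 -.023 0;0 -.0005 -.008 -.023 0;0 0 0 0 0'; python3 - <<'E'
from h import *
c=cam("side"); save(c,"side1"); i=cv2.imread("pics/side1.png")[130:400,150:450]; cv2.imwrite("pics/scrop1.png",cv2.resize(i,None,fx=2.2,fy=2.2,interpolation=cv2.INTER_CUBIC))
E
```

```text
time: 57.52
ee_pos: [0.5607, 0.2288, 0.1182]
tool_rot: [-0.033, 0.723, 0.689, 0.032]
ft_force: [3.1, 24.8, 0.1]
gripper_width: 0.0003
gripper_force: 12.3
time: 57.9
ee_pos: [0.5603, 0.2187, 0.0965]
tool_rot: [-0.03, 0.722, 0.69, 0.029]
ft_force: [-0.4, 2.5, 4.1]
gripper_width: 0.0005
gripper_force: 2.3
```

View pics/scrop1.png

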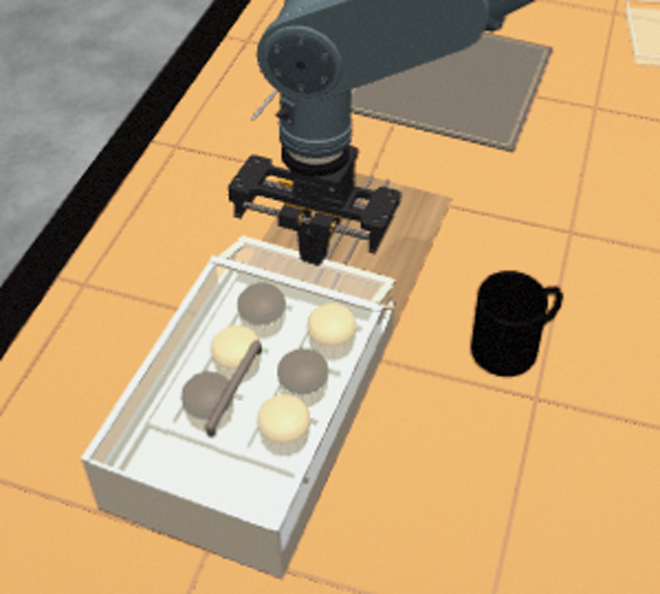

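The side view shows the closed fingertips at (315,255) on top of the folding flap near its middle. All six cakes are visible through the roof. I'll carry on down and press.

```bash
python3 -m creep '0 0 .003 -.02 0;0 0 .003 -.02 0;0 0 0 -.006 0;0 0 0 0 0'; python3 -m creep '0 0 0 -.005 0;0 0 0 -.005 0;0 0 0 0 0'; python3 -m creep '0 0 0 -.005 0;0 0 0 0 0'
```

```text
time: 58.45
ee_pos: [0.5604, 0.218, 0.0724]
tool_rot: [-0.03, 0.723, 0.689, 0.028]
ft_force: [-0.5, -0.8, 3.4]
gripper_width: 0.0005
gripper_force: 1.6
time: 58.82
ee_pos: [0.5614, 0.2174, 0.0703]
tool_rot: [-0.029, 0.723, 0.689, 0.028]
ft_force: [-8.1, -7.5, 23.9]
gripper_width: 0.0003
gripper_force: 11.2
time: 59.08
ee_pos: [0.5619, 0.217, 0.0694]
tool_rot: [-0.028, 0.723, 0.69, 0.028]
ft_force: [-11.9, -11.3, 36.8]
gripper_width: 0.0002
gripper_force: 16.6
```

```bash
python3 -m creep '0 0 0 .02 0;0 0 0 .08 0;0 0 0 .1 0;0 0 -.1 .1 0;0 0 -.1 0 0;0 0 -.1 0 0;0 0 -.1 0 0;0 0 -.1 0 0'; python3 -m creep '0 0 -.1 0 0;0 0 -.1 0 0;0 0 -.1 0 0;0 0 0 0 0'; python3 fl.py; python3 - <<'E'
from h import *
c=cam("top"); save(c,"top6"); i=cv2.imread("pics/top6.png")[60:310,60:500]; cv2.imwrite("pics/crop6.png",cv2.resize(i,None,fx=1.8,fy=1.8,interpolation=cv2.INTER_CUBIC))
E
```

```text
time: 60.08
ee_pos: [0.5591, -0.0273, 0.2081]
tool_rot: [-0.031, 0.723, 0.689, 0.027]
ft_force: [1.1, 1.2, -0.1]
gripper_width: 0.0005
gripper_force: 0.0
time: 60.58
ee_pos: [0.5591, -0.1789, 0.2079]
tool_rot: [-0.031, 0.725, 0.688, 0.027]
ft_force: [0.4, 0.5, -0.0]
gripper_width: 0.0006
gripper_force: 0.0
panel -1 47 -0.004801859982838046
panel 1 45 -0.004391300586088617
0.06 526 [-0.0044  0.0036  0.0121]
0.07 340 [0.0113 0.0169 0.0228]
0.08 315 [0.0208 0.0258 0.0312]
0.11 2 [0.0463 0.047  0.0476]
0.12 0 
0.13 0 
0.14 0 
0.15 0 
0.16 0 
0.17 0
```

View pics/crop6.png

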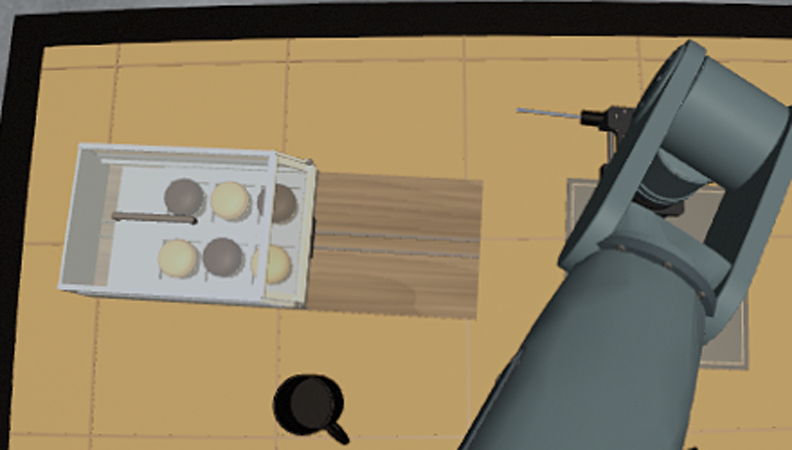

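The flap is shut on the 47° slant and has stayed there after release. The panel is flush behind it, all six cakes are inside, and the mug and screwdriver are where they were. I'm handing in.

```bash
python3 -c "
from h import *;print(workorder.finish_job())"
```

```text
the job is handed in; nothing more can be done
None
```

I handed the job in after about 61 s of robot time: all six cupcakes stand upright in their own pockets, the tray is fully home, the flap is shut and stayed shut when I let go, and nothing touched the mug, jar or screwdriver.

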